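Seal the seed dry box: seat the gasketed lid corner by corner, then lock the bail over it

ROBOT

A 7-joint arm with a two-finger parallel gripper is mounted at the origin on the work surface. World frame = base frame: x ahead of the robot, y to its left, z up, the work surface at z = 0. Lengths are in m, angles in degrees, forces in N, time in s.
With the tool pointing down it reaches from about 0.4 to 0.85 m from the base axis. Payload 4.5 kg.
Tool frame: the origin (TCP) lies midway between the tips of the shut fingers; the grasp point (between the pads) lies 19 mm behind it; z points along the fingers, y is the line along which they close (so a half turn about z gives the same grasp; the last joint's range is limited). The gripper opens to 85 mm and grips with 20 to 120 N. Pads are 22 mm wide; open, the fingers measure 114 mm over their backs; the gripper's body (76 mm by 85 mm) begins 54 mm behind the grasp point. The pads swing forward as they close: fully open they stand 13 mm farther back than shut.
Start: joints at [-66.876, 39.483, -11.15, 89.685, 9.013, 51.709, -12.324], TCP at [0.226, 0.583, 0.231] pointing down, gripper open.
Joint ranges: [-172.22, 172.22], [-26.19, 119.32], [-84.43, 86.54], [7.71, 146.69], [-57.33, 237.33], [2.42, 119.75], [-152.13, 152.13]. Speed limits (degrees/s): [147.25, 147.25, 180, 180, 180, 180, 180].

INTERFACE

Orientations are given as [roll, pitch, yaw] about the fixed x, y, z axes, in that order (R = Rz(yaw) Ry(pitch) Rx(roll)).
In Python, from plant import env gives the robot as it stands.
- The arm moves only by the tool servo_tool, never from a script. Its argument "rows" is a list that holds one entry, the list of rows, each a list of 7 numbers: the turn, a rotation vector about the tool's x, y, z in degrees, then the shift along the tool's x, y, z in m, then the finger opening in m, from 0 to 0.0854. In form: [[[ax, ay, az, x, y, z, claw], ...]]. A call has 1 to 8 rows; each row shifts and turns the commanded pose from where the row before left it, along the tool's axes as they then stand; what a row does not reach is not made up. A row lasts 1/10 s, in which the tool goes at most 50 mm and 8.59 degrees, less where a joint would pass 70% of its speed; a pose out of reach is approached as far as the arm can. A call is refused whole if a number of a shift passes 0.05 or a number of a turn 8.59, either way. A call with a gripper value outside its range is refused whole. The fingers move at their own pace and stop on an object; the grip force is fixed at half the most. Time passes only in rows, so rows that do not move let the fingers close. It gives the time, the measured TCP pose, the force, the opening and the grip force at its end, in the units of the state.
- env.sense(): the state, without advancing time (a new reading comes with each control period).
- env.read_camera(name): name is "scene" or "top" or "wrist"; returns a dict with "image" (480x640x3 uint8, blue, green, red), "mtx" (3x3 intrinsics, pixels), "pose" (4x4, takes a point from camera to world coordinates). Camera axes: x right, y up, looking along -z (the intrinsics and any distortion apply to the point x, -y, -z); pixel columns grow to the right and rows downward; lengths in m; the calibration is good to about 2 mm. A picture is of the moment at which its call begins. There is no depth.
- env.sign_off(): hands the job in; it is judged then, once.
The state is a dict: "clock": time; "joint_positions": joint angles; "qvel": joint speeds; "effort": joint torques, N m; "ee_pos": TCP position; "tcp_rot": TCP orientation; "wrist_force": force on the tool from outside, world axes, zero at the start; "moment": the same for the moment, N m; "width": finger opening in m; "grasp_force": force on a finger pad.
Only numpy, scipy, OpenCV 4.12 (cv2) and the standard library are available. Lean on these libraries where they do the work, as an engineer would, in place of code of your own. Each camera call takes 0.05 s, during which the arm holds its last target. There are 200 camera calls.

TASK

The lid of the seed dry box has only been laid on and stands proud on its orange gasket: press it down at the thumb pads, one corner after another, until the whole lid sits flat and fully home on the rim. Then swing the handle bail up from behind the box and over past upright, so that it drops to the front by itself and stays there locking the lid. Let go of everything and leave the things around the box where they are.

Things in the scene. Friction and masses are not known exactly. Their poses are not given: they have to be found in the camera images.
- dry_box: clear airtight box with a white rim, fixed (it cannot slide); origin under its centre on the table, z up, y along its long side, -x (near side) roughly towards the robot. Body 136 x 184 mm; rim 152 x 204 mm, its top 100 mm above the table. At each corner the orange gasket first stands 6 to 8 mm above the rim.
- lid: loose rigid white frame with a clear middle, 156 x 208 mm, 10 mm thick, 0.3 kg; origin under the frame's centre, 100 mm above the table when home. A 24 mm plug below centres it in the mouth with 2 mm play; the gasket's lip grips the plug, so the lid stays as it is left. It rocks: pressing one corner can lift the opposite one by up to as much, so go round until all four are home.
- pad_near_left (a point): top centre of the grey ribbed thumb pad (34 x 44 mm, long side along the box's y) on the lid's near left corner, at (-57, +78) mm in the box's x, y; 112 mm above the table when fully home, about 120 mm at first. A corner gives way at about 8 to 15 N on its pad, about 20 N brings it fully home (pressing the lid's middle takes far more).
- pad_near_right (a point): top centre of the grey ribbed thumb pad (34 x 44 mm, long side along the box's y) on the lid's near right corner, at (-57, -78) mm in the box's x, y; 112 mm above the table when fully home, about 120 mm at first.
- pad_far_left (a point): top centre of the grey ribbed thumb pad (34 x 44 mm, long side along the box's y) on the lid's far left corner, at (+57, +78) mm in the box's x, y; 112 mm above the table when fully home, about 120 mm at first.
- pad_far_right (a point): top centre of the grey ribbed thumb pad (34 x 44 mm, long side along the box's y) on the lid's far right corner, at (+57, -78) mm in the box's x, y; 112 mm above the table when fully home, about 120 mm at first.
- bail_grip (a point): centre of the black sleeve (18 mm thick, 100 mm long along the box's y) on the crossbar of the steel handle bail. The bail turns about a line along the box's y, 70 mm above the box's origin; sleeve 125 mm from it: parked 108 mm behind (+x) and 132 mm above the table, upright 195 mm up, locked at x -108 mm, 132 mm up. Its arms pass outside the lid's ends, 238 mm apart; free space behind it.
- bail (a joint): angle of the bail, rad: 0 parked on its rear stop (30 degrees above level), 1.05 upright, 2.09 locked on its front stop (30 degrees above level). 0.22 kg, swings freely; past upright it falls slowly to the front by its own weight, else it falls back. Two claws at its hubs then slide over studs on the lid's ends; if the lid is proud they strike the studs and the bail stops short.
- glue_bottle: bystander beside the box: amber glue bottle with a red cap, 34 mm across, 131 mm tall, loose, upright; origin under its centre
- red_cap: bystander beside the box: small red cup, 34 mm across, 28 mm tall, loose; origin under its centre
- pencil_box: bystander on the other side of the box: flat white carton with colour swatches, 150 x 62 x 22 mm, loose, lying; origin under its centre

How it is judged (in metres and radians):
On the way, in this order (a step that is already met when the one before it is completed fails the run):
1. the lid is fully home at all four corners while the bail is still behind (z of each of pad_near_left, pad_near_right, pad_far_left, pad_far_right in the frame of dry_box below 0.114 m and value of joint bail below 0.7 rad), for 0.2 s.
2. the bail is over and down on its front stop (value of joint bail above 1.95 rad), for 0.2 s.
At the end, for the whole second after the job is handed in: All four thumb pads are within 2 mm of their home height above the table (112 mm), so the lid is flat on the rim; the bail rests within 0.14 rad of its front stop (2.09 rad) and is still. The lid must have been home, with the bail still behind (below 0.7 rad), before the bail was swung over (z of each of pad_near_left, pad_near_right, pad_far_left, pad_far_right in the frame of dry_box below 0.114 m and value of joint bail above 1.95 rad and velocity of joint bail below 0.1 rad/s); the robot touches nothing.
It fails at once if the glue bottle, red cup or pencil carton is shifted by more than 30 mm (distance of any of glue_bottle, red_cap, pencil_box from where it was at the start of the episode above 0.03 m).
It also fails if it takes over 51 s, if anything falls off the work surface, if the arm or the gripper's body presses on something with over 40 N, if the wrist force passes 120 N, or if a joint passes its speed limit or range.

## Working session

There is one attempt and no reset: what is moved stays moved. The work goes in short steps, Python scripts to look and compute and a tool call to move; the robot and the scene stay as the last step left them, time stands still between calls to the robot, and variables do not carry over. Pictures are saved under pics/ and viewed, at most 10 in all, crops included, and the job is handed in when it is done.

Besides the shell and the picture viewer there is one more tool, called after "Request:" as name(argument=value, ...), one argument or row to a line, values as JSON. servo_tool: Moves the arm, as the interface text tells. Its arguments: {"type":"object","properties":{"rows":{"type":"array","items":{"type":"array","items":{"type":"array","items":{"type":"number"}}}}},"required":["rows"]}

```bash
mkdir -p pics; ls
python3 - <<'E'
from plant import env
import cv2,numpy as np
for n in ("top","scene"):
    c=env.read_camera(n); cv2.imwrite(f"pics/{n}0.png",c["image"]); np.savez(f"pics/{n}0.npz",**c)
    print(n,c["mtx"].tolist(),np.round(c["pose"],4).tolist(),[k for k in c])
print(env.sense())
E
```

```text
pics
top [[437.35488485739853, 0.0, 323.6151360877482], [0.0, 437.35488485739853, 232.3114097921429], [0.0, 0.0, 1.0]] [[0.026, 0.9921, -0.1228, 0.4565], [-0.9996, 0.0267, 0.0042, 0.0413], [0.0074, 0.1227, 0.9924, 0.8603], [0.0, 0.0, 0.0, 1.0]] ['image', 'mtx', 'pose']
scene [[583.7240120642973, 0.0, 316.44461123187705], [0.0, 583.7240120642973, 239.7953135428488], [0.0, 0.0, 1.0]] [[-0.8378, -0.4217, 0.3466, 1.0015], [0.5459, -0.6473, 0.5319, 0.7076], [0.0001, 0.6349, 0.7726, 1.054], [0.0, 0.0, 0.0, 1.0]] ['image', 'mtx', 'pose']
{'clock': 0.1, 'joint_positions': array([-66.87363516,  39.52890797, -11.14606936,  89.74147294,
         9.01240483,  51.71205099, -12.32471511]), 'qvel': array([-0.10276475, -0.04647254,  0.03767046, -0.05153914, -0.0742817 ,
       -0.03228963, -0.02620728]), 'effort': array([-3.41115367e-03, -5.40605199e+01, -1.27201427e+00, -1.58984864e+01,
        9.28787427e-03,  4.37893366e-03, -1.69971497e-05]), 'ee_pos': array([0.2257233 , 0.58214779, 0.23054698]), 'tcp_rot': array([-1.79899730e+02,  7.03360405e-03,  1.58815079e+02]), 'wrist_force': array([ 0.14761616, -0.26498826,  0.02289747]), 'moment': array([-0.01726881,  0.03435205,  0.00246899]), 'grasp_force': 0.0, 'width': 0.08551813983375528}
```

View pics/top0.png

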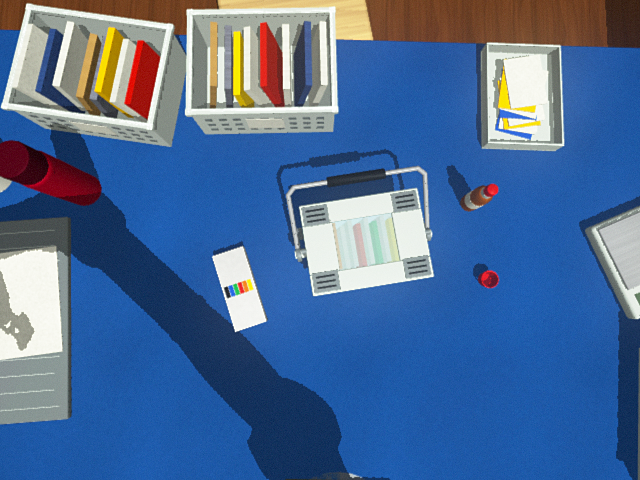

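View pics/scene0.png

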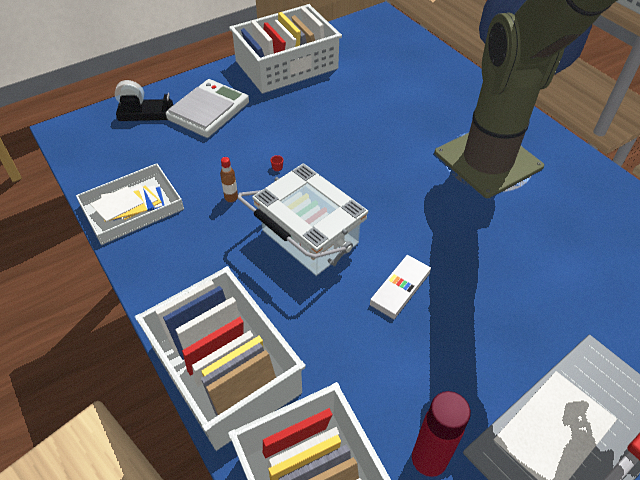

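The top view shows the pads near (314,214), (405,198), (325,281) and (416,268), with the black sleeve at (357,179). The pencil carton is on the left (+y), the bottle and cup on the right. Next I refine these by mask and cast rays.

```bash
cat > h.py <<'E'
import numpy as np,cv2
def ray(c,u,v,z):
    K=c["mtx"];P=c["pose"]
    d=P[:3,:3]@np.array([(u-K[0,2])/K[0,0],-(v-K[1,2])/K[1,1],-1.])
    return P[:3,3]+d*(z-P[2,3])/d[2]
def blob(img,u,v,w,h,th,fill=9):
    g=img[v-h:v+h,u-w:u+w].max(2)
    m=cv2.morphologyEx((g<th).astype(np.uint8),cv2.MORPH_CLOSE,np.ones((5,5)))
    n,l,s,cen=cv2.connectedComponentsWithStats(m)
    i=1+np.argmax(s[1:,4]); return cen[i][0]+u-w,cen[i][1]+v-h,s[i]
E
python3 - <<'E'
import numpy as np
from h import *
c=dict(np.load("pics/top0.npz")); im=c["image"]
P=[]
for n,(u,v) in dict(FL=(314,214),FR=(405,198),NL=(325,281),NR=(416,268)).items():
    x,y,s=blob(im,u,v,17,13,190); p=ray(c,x,y,.119); P.append(p); print(n,round(x,1),round(y,1),s.tolist(),p.round(4))
P=np.array(P); ctr=P.mean(0)
ex=(P[0]+P[1]-P[2]-P[3])/2; ey=(P[0]+P[2]-P[1]-P[3])/2
print("ctr",ctr.round(4),"len",np.linalg.norm(ex),np.linalg.norm(ey),"yaw",np.degrees(np.arctan2(ex[1],ex[0])),np.degrees(np.arctan2(-ey[0],ey[1])))
x,y,s=blob(im,357,179,40,14,70); p=ray(c,x,y,.132); print("sleeve",x,y,s.tolist(),p.round(4))
a=np.arctan2(-ey[0],ey[1]); print("exp sleeve",ctr[:2]+.108*np.array([np.cos(a),np.sin(a)]))
E
```

```text
FL 312.1 213.2 [0, 0, 34, 26, 800] [0.5806 0.0588 0.119 ]
FR 405.6 197.0 [0, 0, 34, 26, 822] [ 0.6134 -0.1019  0.119 ]
NL 324.5 281.7 [0, 0, 34, 26, 743] [0.4645 0.0344 0.119 ]
NR 418.4 267.1 [0, 0, 34, 26, 720] [ 0.4931 -0.1239  0.119 ]
ctr [ 0.5379 -0.0331  0.119 ] len 0.12050232434443536 0.16241834548440762 yaw 11.092680594747211 10.894236180900704
sleeve 355.7922535211268 177.48415492957747 [10, 4, 59, 18, 568] [ 0.6423 -0.0142  0.132 ]
exp sleeve [ 0.6439631  -0.01272905]
```

Run:
```python
import numpy as np
from h import *
c=dict(np.load("pics/top0.npz")); im=c["image"]
print(im[198,385:425].max(1).tolist())
for th in (120,150,170):
  P=[]
  for n,(u,v) in dict(FL=(314,214),FR=(404,199),NL=(326,281),NR=(416,268)).items():
    g=im[v-12:v+13,u-17:u+18].astype(int); m=((g.max(2)<th)&(g.max(2)-g.min(2)<40)).astype(np.uint8)
    m=cv2.morphologyEx(m,cv2.MORPH_CLOSE,np.ones((5,5)))
    k,l,s,cen=cv2.connectedComponentsWithStats(m); i=1+np.argmax(s[1:,4]); x,y=cen[i]+[u-17,v-12]
    p=ray(c,x,y,.119); P.append(p); print(n,x.round(1),y.round(1),s[i].tolist(),p.round(4))
  P=np.array(P); ctr=P.mean(0); ex=(P[0]+P[1]-P[2]-P[3])/2; ey=(P[0]+P[2]-P[1]-P[3])/2
  print("ctr",ctr.round(4),"len",np.linalg.norm(ex),np.linalg.norm(ey),"yaw",np.degrees(np.arctan2(ex[1],ex[0])),np.degrees(np.arctan2(-ey[0],ey[1])))
```

```text
[240, 240, 239, 239, 243, 246, 193, 164, 158, 159, 124, 112, 113, 134, 164, 162, 164, 162, 162, 163, 167, 164, 166, 167, 164, 160, 156, 151, 146, 159, 159, 159, 205, 248, 178, 168, 171, 167, 132, 142]
FL 315.0 215.0 [8, 6, 21, 15, 231] [0.5777 0.0537 0.119 ]
FR 404.5 201.0 [8, 7, 20, 15, 221] [ 0.6064 -0.1     0.119 ]
NL 325.7 280.9 [7, 5, 20, 15, 228] [0.4659 0.0325 0.119 ]
NR 416.8 266.3 [8, 3, 21, 15, 228] [ 0.4944 -0.1212  0.119 ]
ctr [ 0.5361 -0.0338  0.119 ] len 0.11390409430997359 0.1563383683006139 yaw 10.732871658289342 10.53460863866699
FL 314.0 212.3 [4, 0, 25, 21, 336] [0.5823 0.0556 0.119 ]
FR 404.2 200.1 [3, 3, 26, 19, 284] [ 0.6079 -0.0993  0.119 ]
NL 325.3 280.4 [6, 0, 22, 20, 286] [0.4667 0.0331 0.119 ]
NR 416.9 266.1 [7, 0, 22, 19, 263] [ 0.4947 -0.1213  0.119 ]
ctr [ 0.5379 -0.033   0.119 ] len 0.11651480863297363 0.1569849628623445 yaw 10.986795257912549 9.82026329159705
FL 313.0 213.8 [0, 0, 35, 25, 647] [0.5798 0.0573 0.119 ]
FR 403.8 200.6 [0, 0, 32, 25, 515] [ 0.6071 -0.0988  0.119 ]
NL 325.1 280.6 [4, 0, 26, 25, 477] [0.4663 0.0335 0.119 ]
NR 416.2 265.7 [3, 0, 29, 22, 498] [ 0.4955 -0.1201  0.119 ]
ctr [ 0.5372 -0.032   0.119 ] len 0.11478079393771844 0.1574019903946433 yaw 11.332797487213265 10.337648017245355
```

Request:
servo_tool(
  rows=[
    [[0,0,7.3,0,0,0,0],[0,0,7.3,0,0,0,0],[0,0,7.3,0,0,0,0],[0,0,7.3,0,0,0,0],[0,0,7.3,0,0,0,0],[0,0,7.3,0,0,0,0],[0,0,7.3,0,0,0,0],[0,0,7.1,0,0,0,0]],
  ],
)

```text
clock: 0.9
ee_pos: [0.2256, 0.5824, 0.2308]
tcp_rot: [-180.0, 0.0, 100.3]
wrist_force: [0.4, 0.6, 0.3]
width: 0.0003
grasp_force: 0.0
```

Request:
servo_tool(
  rows=[
    [[0,0,0,-0.04,0.009,0,0],[0,0,0,-0.04,0.009,0,0],[0,0,0,-0.04,0.009,0,0],[0,0,0,-0.04,0.009,0,0],[0,0,0,-0.04,0.009,0,0],[0,0,0,-0.04,0.009,0,0],[0,0,0,-0.04,0.009,0,0],[0,0,0,0,0,0,0]],
  ],
)

```text
clock: 1.7
ee_pos: [0.3415, 0.3124, 0.2312]
tcp_rot: [-179.9, 0.3, 100.1]
wrist_force: [-0.4, -0.2, 0.2]
width: 0.0002
grasp_force: 0.0
```

Request:
servo_tool(
  rows=[
    [[0,0,0,-0.0425,0.01,0,0],[0,0,0,-0.0425,0.01,0,0],[0,0,0,-0.0425,0.01,0,0],[0,0,0,-0.0425,0.01,0,0],[0,0,0,-0.0425,0.01,0.02,0],[0,0,0,-0.0425,0.01,0.03,0],[0,0,0,-0.0425,0.01,0.03,0],[0,0,0,0,0,0,0]],
  ],
)

```text
clock: 2.5
ee_pos: [0.4612, 0.0378, 0.1517]
tcp_rot: [-179.7, 0.2, 100.0]
wrist_force: [0.3, 0.0, 0.6]
width: -0.0001
grasp_force: 0.0
```

Request:
servo_tool(
  rows=[
    [[0,0,0,0,0,0,0],[0,0,0,0,0,0,0]],
  ],
)

```text
clock: 2.7
ee_pos: [0.4609, 0.0459, 0.1549]
tcp_rot: [180.0, -0.1, 100.7]
wrist_force: [-0.9, 0.2, 1.0]
width: -0.0
grasp_force: 0.0
```

Run:
```python
from plant import env
import cv2,numpy as np
c=env.read_camera("wrist"); d=env.read_camera("top")
im=np.hstack([cv2.resize(c["image"],(480,360)),d["image"][130:310,260:460][:, :200].repeat(2,0).repeat(2,1)[:, :320]])
cv2.imwrite("pics/w1.png",im); print(env.sense()["ee_pos"])
```

```text
[0.46110001 0.04610642 0.15531175]
```

View pics/w1.png

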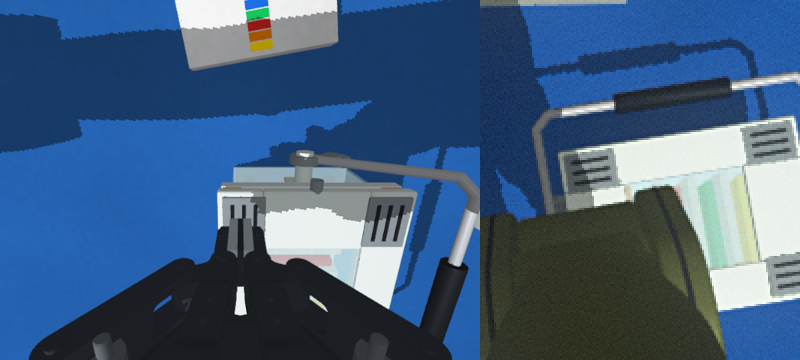

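The wrist view shows the shut fingers over the near-left pad, at about (240,215), and the bail parked. I correct about 14 mm along −y and go down.

Request:
servo_tool(
  rows=[
    [[0,0,0,-0.014,0.002,0,0],[0,0,0,0,0,0.015,0],[0,0,0,0,0,0.015,0],[0,0,0,0,0,0,0],[0,0,0,0,0,0,0]],
  ],
)

```text
clock: 3.3
ee_pos: [0.4655, 0.0318, 0.1252]
tcp_rot: [180.0, -0.0, 100.7]
wrist_force: [0.4, -0.2, 0.7]
width: -0.0004
grasp_force: 0.0
```

Request:
servo_tool(
  rows=[
    [[0,0,0,0,0,0.004,0],[0,0,0,0,0,0.003,0],[0,0,0,0,0,0,0]],
  ],
)

```text
clock: 3.6
ee_pos: [0.466, 0.0313, 0.1181]
tcp_rot: [179.9, -0.0, 100.6]
wrist_force: [-0.5, 1.6, 2.6]
width: 0.0002
grasp_force: 1.3
```

Request:
servo_tool(
  rows=[
    [[0,0,0,0,0,0.003,0],[0,0,0,0,0,0,0],[0,0,0,0,0,0,0]],
  ],
)

```text
clock: 3.9
ee_pos: [0.4658, 0.0314, 0.1154]
tcp_rot: [179.9, -0.0, 100.7]
wrist_force: [-1.8, 2.0, 8.0]
width: -0.0
grasp_force: 4.2
```

Request:
servo_tool(
  rows=[
    [[0,0,0,0,0,0.003,0],[0,0,0,0,0,0.001,0],[0,0,0,0,0,0,0]],
  ],
)

```text
clock: 4.2
ee_pos: [0.4657, 0.0315, 0.1133]
tcp_rot: [179.9, -0.0, 100.6]
wrist_force: [-5.3, 1.8, 32.3]
width: -0.0001
grasp_force: 16.3
```

Request:
servo_tool(
  rows=[
    [[0,0,0,0,0,0.001,0],[0,0,0,0,0,0.001,0],[0,0,0,0,0,0,0]],
  ],
)

```text
clock: 4.5
ee_pos: [0.4659, 0.0315, 0.1129]
tcp_rot: [179.8, -0.0, 100.6]
wrist_force: [-8.4, 1.9, 51.8]
width: -0.0
grasp_force: 25.8
```

Request:
servo_tool(
  rows=[
    [[0,0,0,0,0,-0.03,0],[0,0,0,-0.039,0,0,0],[0,0,0,-0.039,0,0,0],[0,0,0,-0.039,0,0,0],[0,0,0,-0.039,0,0,0],[0,0,0,0,0,0,0],[0,0,0,0,0,0,0]],
  ],
)

```text
clock: 5.2
ee_pos: [0.4941, -0.1235, 0.1386]
tcp_rot: [180.0, 0.0, 100.5]
wrist_force: [0.6, 0.8, 0.9]
width: 0.0001
grasp_force: 0.0
```

Request:
servo_tool(
  rows=[
    [[0,0,0,0,0,0.012,0],[0,0,0,0,0,0.005,0],[0,0,0,0,0,0.004,0],[0,0,0,0,0,0.003,0],[0,0,0,0,0,0,0],[0,0,0,0,0,0,0]],
  ],
)

```text
clock: 5.8
ee_pos: [0.4936, -0.1212, 0.1144]
tcp_rot: [-179.9, -0.1, 100.7]
wrist_force: [-1.2, 1.4, 2.9]
width: 0.0001
grasp_force: 1.3
```

Request:
servo_tool(
  rows=[
    [[0,0,0,0,0,0.002,0],[0,0,0,0,0,0.001,0],[0,0,0,0,0,0,0],[0,0,0,0,0,0,0]],
  ],
)

```text
clock: 6.2
ee_pos: [0.4938, -0.1213, 0.113]
tcp_rot: [-180.0, -0.1, 100.7]
wrist_force: [-4.6, 3.0, 18.9]
width: -0.0002
grasp_force: 9.7
```

Request:
servo_tool(
  rows=[
    [[0,0,0,0,0,0.001,0],[0,0,0,0,0,0.001,0],[0,0,0,0,0,0,0]],
  ],
)

```text
clock: 6.5
ee_pos: [0.4938, -0.1213, 0.1127]
tcp_rot: [180.0, -0.0, 100.7]
wrist_force: [-7.3, 4.0, 36.5]
width: 0.0003
grasp_force: 18.6
```

Request:
servo_tool(
  rows=[
    [[0,0,0,0,0,-0.03,0],[0,0,0,0,0,0,0],[0,0,0,0,0.038,0,0],[0,0,0,0,0.038,0,0],[0,0,0,0,0.038,0,0],[0,0,0,0,0,0,0],[0,0,0,0,0,0,0]],
  ],
)

```text
clock: 7.2
ee_pos: [0.6063, -0.1011, 0.1385]
tcp_rot: [-179.9, -0.0, 100.7]
wrist_force: [-0.7, -1.0, -0.0]
width: -0.0002
grasp_force: 0.0
```

Request:
servo_tool(
  rows=[
    [[0,0,0,0,0,0.012,0],[0,0,0,0,0,0.005,0],[0,0,0,0,0,0.004,0],[0,0,0,0,0,0.003,0],[0,0,0,0,0,0,0],[0,0,0,0,0,0,0]],
  ],
)

```text
clock: 7.8
ee_pos: [0.6049, -0.102, 0.1156]
tcp_rot: [-179.9, -0.0, 100.6]
wrist_force: [-2.7, -0.1, 3.8]
width: -0.0003
grasp_force: 1.9
```

Request:
servo_tool(
  rows=[
    [[0,0,0,0,0,0.002,0],[0,0,0,0,0,0.001,0],[0,0,0,0,0,0,0],[0,0,0,0,0,0,0]],
  ],
)

```text
clock: 8.2
ee_pos: [0.6052, -0.1021, 0.1133]
tcp_rot: [-179.9, 0.0, 100.6]
wrist_force: [-4.5, 0.1, 8.4]
width: -0.0
grasp_force: 4.5
```

Request:
servo_tool(
  rows=[
    [[0,0,0,0,0,0.001,0],[0,0,0,0,0,0.002,0],[0,0,0,0,0,0,0],[0,0,0,0,0,0,0]],
  ],
)

```text
clock: 8.6
ee_pos: [0.6054, -0.1022, 0.1125]
tcp_rot: [-180.0, 0.0, 100.6]
wrist_force: [-8.5, -0.5, 25.2]
width: -0.0001
grasp_force: 12.4
```

Request:
servo_tool(
  rows=[
    [[0,0,0,0,0,-0.03,0],[0,0,0,0,0,0,0],[0,0,0,0.039,0,0,0],[0,0,0,0.039,0,0,0],[0,0,0,0.039,0,0,0],[0,0,0,0.039,0,0,0],[0,0,0,0,0,0,0],[0,0,0,0,0,0,0]],
  ],
)

```text
clock: 9.4
ee_pos: [0.5774, 0.0531, 0.1392]
tcp_rot: [180.0, -0.0, 100.8]
wrist_force: [1.1, -0.9, 0.5]
width: -0.0
grasp_force: 0.0
```

Request:
servo_tool(
  rows=[
    [[0,0,0,0,0,0.012,0],[0,0,0,0,0,0.005,0],[0,0,0,0,0,0.004,0],[0,0,0,0,0,0.003,0],[0,0,0,0,0,0,0],[0,0,0,0,0,0,0]],
  ],
)

```text
clock: 10.0
ee_pos: [0.5777, 0.0513, 0.1154]
tcp_rot: [180.0, -0.0, 100.6]
wrist_force: [-0.0, 0.3, 0.7]
width: 0.0003
grasp_force: 0.0
```

Request:
servo_tool(
  rows=[
    [[0,0,0,0,0,0.002,0],[0,0,0,0,0,0.002,0],[0,0,0,0,0,0.001,0],[0,0,0,0,0,0,0],[0,0,0,0,0,0,0]],
  ],
)

```text
clock: 10.5
ee_pos: [0.5779, 0.0516, 0.1121]
tcp_rot: [179.9, 0.0, 100.6]
wrist_force: [-2.6, -1.0, 12.3]
width: 0.0001
grasp_force: 6.2
```

Request:
servo_tool(
  rows=[
    [[0,0,0,0,0,0.001,0],[0,0,0,0,0,0,0],[0,0,0,0,0,0,0]],
  ],
)

```text
clock: 10.8
ee_pos: [0.5779, 0.0516, 0.112]
tcp_rot: [179.9, 0.0, 100.6]
wrist_force: [-4.4, -1.2, 19.6]
width: -0.0002
grasp_force: 10.0
```

Request:
servo_tool(
  rows=[
    [[0,0,0,0,0,0.001,0],[0,0,0,0,0,0,0],[0,0,0,0,0,0,0]],
  ],
)

```text
clock: 11.1
ee_pos: [0.5779, 0.0516, 0.112]
tcp_rot: [179.9, 0.0, 100.6]
wrist_force: [-6.7, -1.3, 27.9]
width: 0.0001
grasp_force: 13.9
```

Request:
servo_tool(
  rows=[
    [[0,0,0,0,0,-0.03,0],[0,0,0,0,0,0,0],[0,0,0,0,-0.038,0,0],[0,0,0,0,-0.038,0,0],[0,0,0,0,-0.038,0,0],[0,0,0,0,0,0,0],[0,0,0,0,0,0.012,0],[0,0,0,0,0,0,0]],
  ],
)

```text
clock: 11.9
ee_pos: [0.4655, 0.0309, 0.1257]
tcp_rot: [-179.9, -0.0, 100.6]
wrist_force: [-0.7, 0.2, -0.0]
width: 0.0
grasp_force: 0.0
```

Request:
servo_tool(
  rows=[
    [[0,0,0,0,0,0.006,0],[0,0,0,0,0,0.006,0],[0,0,0,0,0,0.003,0],[0,0,0,0,0,0,0],[0,0,0,0,0,0,0]],
  ],
)

```text
clock: 12.4
ee_pos: [0.4658, 0.0309, 0.1121]
tcp_rot: [180.0, -0.0, 100.6]
wrist_force: [-0.8, -0.0, 8.6]
width: -0.0
grasp_force: 3.9
```

Request:
servo_tool(
  rows=[
    [[0,0,0,0,0,0.002,0],[0,0,0,0,0,0,0],[0,0,0,0,0,0,0]],
  ],
)

```text
clock: 12.7
ee_pos: [0.4658, 0.0309, 0.1119]
tcp_rot: [179.9, 0.0, 100.6]
wrist_force: [-6.5, 0.6, 31.4]
width: -0.0002
grasp_force: 15.6
```

Request:
servo_tool(
  rows=[
    [[0,0,0,0,0,-0.03,0],[0,0,0,-0.039,0,0,0],[0,0,0,-0.039,0,0,0],[0,0,0,-0.039,0,0,0],[0,0,0,-0.039,0,0,0],[0,0,0,0,0,0,0],[0,0,0,0,0,0.012,0],[0,0,0,0,0,0,0]],
  ],
)

```text
clock: 13.5
ee_pos: [0.4931, -0.1209, 0.126]
tcp_rot: [-179.8, -0.1, 100.7]
wrist_force: [0.3, 0.1, 0.0]
width: -0.0004
grasp_force: 0.0
```

Request:
servo_tool(
  rows=[
    [[0,0,0,0,0,0.006,0],[0,0,0,0,0,0.006,0],[0,0,0,0,0,0.003,0],[0,0,0,0,0,0,0],[0,0,0,0,0,0,0]],
  ],
)

```text
clock: 14.0
ee_pos: [0.4943, -0.1222, 0.1125]
tcp_rot: [-180.0, -0.0, 100.7]
wrist_force: [-0.4, -0.6, -0.6]
width: 0.0003
grasp_force: 0.0
```

Request:
servo_tool(
  rows=[
    [[0,0,0,0,0,0.003,0],[0,0,0,0,0,0,0],[0,0,0,0,0,0,0]],
  ],
)

```text
clock: 14.3
ee_pos: [0.4945, -0.1223, 0.112]
tcp_rot: [179.9, 0.0, 100.6]
wrist_force: [-4.8, 1.7, 25.3]
width: -0.0003
grasp_force: 12.6
```

Request:
servo_tool(
  rows=[
    [[0,0,0,0,0,-0.03,0],[0,0,0,0,0,0,0],[0,0,0,0,0.038,0,0],[0,0,0,0,0.038,0,0],[0,0,0,0,0.038,0,0],[0,0,0,0,0,0,0],[0,0,0,0,0,0.012,0],[0,0,0,0,0,0,0]],
  ],
)

```text
clock: 15.1
ee_pos: [0.6033, -0.1019, 0.1252]
tcp_rot: [-179.7, -0.1, 100.6]
wrist_force: [0.1, 0.5, -0.3]
width: 0.0002
grasp_force: 0.0
```

Request:
servo_tool(
  rows=[
    [[0,0,0,0,0,0.006,0],[0,0,0,0,0,0.006,0],[0,0,0,0,0,0.003,0],[0,0,0,0,0,0,0],[0,0,0,0,0,0,0]],
  ],
)

```text
clock: 15.6
ee_pos: [0.6062, -0.1016, 0.1126]
tcp_rot: [180.0, -0.0, 100.6]
wrist_force: [0.1, -0.2, 0.7]
width: -0.0002
grasp_force: 0.0
```

Request:
servo_tool(
  rows=[
    [[0,0,0,0,0,0.003,0],[0,0,0,0,0,0,0],[0,0,0,0,0,0,0]],
  ],
)

```text
clock: 15.9
ee_pos: [0.6066, -0.1017, 0.1121]
tcp_rot: [179.9, 0.0, 100.6]
wrist_force: [-4.6, 0.6, 17.7]
width: 0.0
grasp_force: 8.7
```

Request:
servo_tool(
  rows=[
    [[0,0,0,0,0,-0.03,0],[0,0,0,0,0,-0.035,0],[0,0,0,0.04,0.027,0,0.036],[0,0,0,0.04,0.027,0,0.036],[0,0,0,0,0,0,0.036],[0,0,0,0,0,0,0.036],[0,0,0,0,0,0,0.036]],
  ],
)

```text
clock: 16.6
ee_pos: [0.6441, -0.0145, 0.1743]
tcp_rot: [-179.9, 0.1, 100.5]
wrist_force: [0.5, 0.6, 0.4]
width: 0.0361
grasp_force: 0.0
```

Run:
```python
from plant import env
import cv2,numpy as np
c=env.read_camera("wrist"); d=env.read_camera("scene")
im=np.hstack([cv2.resize(c["image"],(480,360)),cv2.resize(d["image"][130:310,210:370],(320,360))])
cv2.imwrite("pics/w2.png",im); s=env.sense(); print(s["ee_pos"],s["width"])
```

```text
[ 0.64415002 -0.01512366  0.1745002 ] 0.03595934166788117
```

View pics/w2.png

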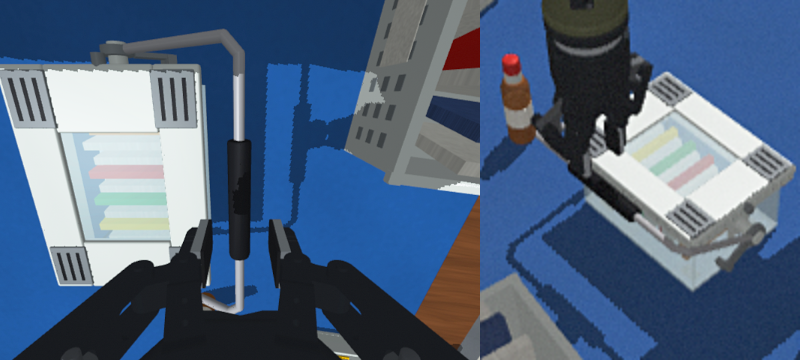

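The wrist view shows the sleeve at column 240, midway between the fingers (210/275), and the lid looks flat. I go down astride the sleeve and close.

Request:
servo_tool(
  rows=[
    [[0,0,0,0,0,0.02,0.036],[0,0,0,0,0,0.02,0.036],[0,0,0,0,0,0.012,0.036],[0,0,0,0,0,0,0.036],[0,0,0,0,0,0,0.036]],
  ],
)

```text
clock: 17.2
ee_pos: [0.6449, -0.0136, 0.123]
tcp_rot: [180.0, 0.0, 100.6]
wrist_force: [0.4, 0.8, 0.2]
width: 0.036
grasp_force: 0.0
```

Request:
servo_tool(
  rows=[
    [[0,0,0,0,-0.002,0,0.025],[0,0,0,0,0,0,0.01],[0,0,0,0,0,0,0.01],[0,0,0,0,0,0,0.01],[0,0,0,0,0,0,0.01]],
  ],
)

```text
clock: 17.7
ee_pos: [0.6431, -0.0136, 0.1238]
tcp_rot: [179.9, 0.0, 100.6]
wrist_force: [-1.5, -0.6, 5.6]
width: 0.0164
grasp_force: 58.9
```

Request:
servo_tool(
  rows=[
    [[0,0,0,0,-0.0058,-0.0092,0.01],[0,0,0,0,-0.0066,-0.0086,0.01],[0,0,0,0,-0.0074,-0.0081,0.01],[0,0,0,0,-0.0081,-0.0074,0.01],[0,0,0,0,0,0,0.01]],
  ],
)

```text
clock: 18.2
ee_pos: [0.6173, -0.0184, 0.1584]
tcp_rot: [179.6, 0.0, 100.6]
wrist_force: [5.8, 0.3, 0.3]
width: 0.0158
grasp_force: 59.4
```

Request:
servo_tool(
  rows=[
    [[0,0,0,0,-0.0087,-0.0066,0.01],[0,0,0,0,-0.0092,-0.0058,0.01],[0,0,0,0,-0.0097,-0.0051,0.01],[0,0,0,0,-0.01,-0.0042,0.01],[0,0,0,0,0,0,0.01]],
  ],
)

```text
clock: 18.7
ee_pos: [0.5841, -0.0247, 0.1819]
tcp_rot: [179.1, 0.1, 100.6]
wrist_force: [8.1, 0.5, 11.4]
width: 0.0157
grasp_force: 58.7
```

Request:
servo_tool(
  rows=[
    [[0,0,0,0,-0.0104,-0.0032,0.01],[0,0,0,0,-0.0107,-0.0024,0.01],[0,0,0,0,-0.0108,-0.0014,0.01],[0,0,0,0,-0.0109,-0.0005,0.01],[0,0,0,0,0,0,0.01]],
  ],
)

```text
clock: 19.2
ee_pos: [0.544, -0.0322, 0.1915]
tcp_rot: [178.9, 0.1, 100.6]
wrist_force: [5.9, 1.7, 29.4]
width: 0.0154
grasp_force: 66.0
```

Request:
servo_tool(
  rows=[
    [[0,0,0,0,-0.0109,0.0005,0.01],[0,0,0,0,-0.0108,0.0014,0.01],[0,0,0,0,-0.0107,0.0024,0.01],[0,0,0,0,-0.0104,0.0032,0.01],[0,0,0,0,0,0,0.01]],
  ],
)

```text
clock: 19.7
ee_pos: [0.4926, -0.0415, 0.1796]
tcp_rot: [-180.0, 0.0, 100.7]
wrist_force: [-3.7, -0.6, 20.3]
width: 0.0153
grasp_force: 71.9
```

Request:
servo_tool(
  rows=[
    [[0,0,0,0,0,0,0.05],[0,0,0,0,0,0,0.05],[0,0,0,0,0,-0.02,0.05],[0,0,0,0,0,-0.03,0.05],[0,0,0,0,0,-0.04,0.05],[0,0,0,0,0,-0.03,0.05],[0,0,0,0,0,0,0.05],[0,0,0,0,0,0,0.05]],
  ],
)

```text
clock: 20.5
ee_pos: [0.4935, -0.0411, 0.2975]
tcp_rot: [-179.9, -0.0, 100.6]
wrist_force: [-0.5, 0.6, 0.2]
width: 0.0501
grasp_force: 0.0
```

Request:
servo_tool(
  rows=[
    [[0,0,0,0,0.04,-0.01,0.05],[0,0,0,0,0.04,0,0.05],[0,0,0,0,0.04,0,0.05],[0,0,0,0,0.03,0,0.05],[0,0,0,0,0,0,0.05],[0,0,0,0,0,0,0.05],[0,0,0,0,0,0,0.05],[0,0,0,0,0,0,0.05]],
  ],
)

```text
clock: 21.3
ee_pos: [0.6404, -0.0141, 0.3074]
tcp_rot: [-179.9, 0.0, 100.6]
wrist_force: [-0.2, 0.4, 0.0]
width: 0.0502
grasp_force: 0.0
```

Run:
```python
from plant import env
import cv2,numpy as np
c=env.read_camera("top"); d=env.read_camera("scene")
im=np.hstack([cv2.resize(c["image"][130:330,240:460],(440,400)),cv2.resize(d["image"][130:330,210:390],(360,400))])
cv2.imwrite("pics/w3.png",im); s=env.sense(); print(s["ee_pos"],s["width"],s["wrist_force"])
```

```text
[ 0.6408666  -0.01394413  0.30784949] 0.049539345153686305 [ 0.14312732  0.53522715 -0.88092769]
```

View pics/w3.png

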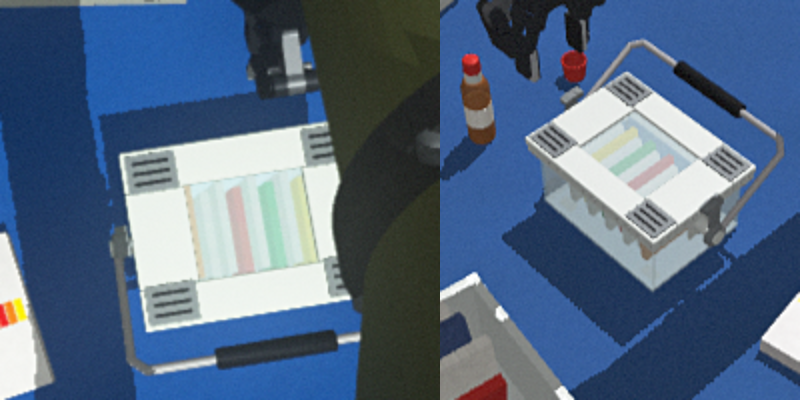

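The bail lies at the front, with the sleeve at about (378,305) in the full top image, and nothing else has moved. I let it settle and check against the locked position.

Request:
servo_tool(
  rows=[
    [[0,0,0,0.04,0,-0.02,0.05],[0,0,0,0.04,0,-0.02,0.05],[0,0,0,0.04,0,0,0.05],[0,0,0,0.04,0,0,0.05],[0,0,0,0.04,0,0,0.05],[0,0,0,0.04,0,0,0.05],[0,0,0,0.04,0,0,0.05],[0,0,0,0,0,0,0.05]],
  ],
)

```text
clock: 22.2
ee_pos: [0.5865, 0.2702, 0.3477]
tcp_rot: [-179.9, -0.4, 101.3]
wrist_force: [-0.5, 0.3, -0.5]
width: 0.0497
grasp_force: 0.0
```

Request:
servo_tool(
  rows=[
    [[0,0,0,0,0,0,0.05],[0,0,0,0,0,0,0.05],[0,0,0,0,0,0,0.05],[0,0,0,0,0,0,0.05],[0,0,0,0,0,0,0.05]],
  ],
)

```text
clock: 22.7
ee_pos: [0.5903, 0.2607, 0.3478]
tcp_rot: [180.0, 0.0, 100.5]
wrist_force: [0.4, -0.3, -0.5]
width: 0.0498
grasp_force: 0.0
```

Run:
```python
from plant import env
from h import *
P=dict(np.load("pics/scene0.npz"))
c=env.read_camera("top"); d=env.read_camera("scene")
x,y,s=blob(c["image"],378,305,38,14,70); print("top",x,y,s,ray(c,x,y,.132).round(4))
def proj(c,p):
    q=np.linalg.inv(c["pose"])@np.append(p,1); K=c["mtx"]; return K[0,2]-K[0,0]*q[0]/q[2],K[1,2]+K[1,1]*q[1]/q[2]
e=[.4299,-.0537,.132]; print("expect px top",proj(c,e),"scene",proj(d,e))
im=np.hstack([cv2.resize(c["image"][130:330,240:460],(440,400)),cv2.resize(d["image"][130:330,210:390],(360,400))])
cv2.imwrite("pics/w4.png",im)
```

```text
top 377.86264656616413 304.20435510887773 [  8   4  61  19 597] [ 0.4298 -0.0541  0.132 ]
expect px top (np.float64(377.59241497030183), np.float64(304.14197301529674)) scene (np.float64(344.5177772925775), np.float64(173.87305649414319))
```

View pics/w4.png

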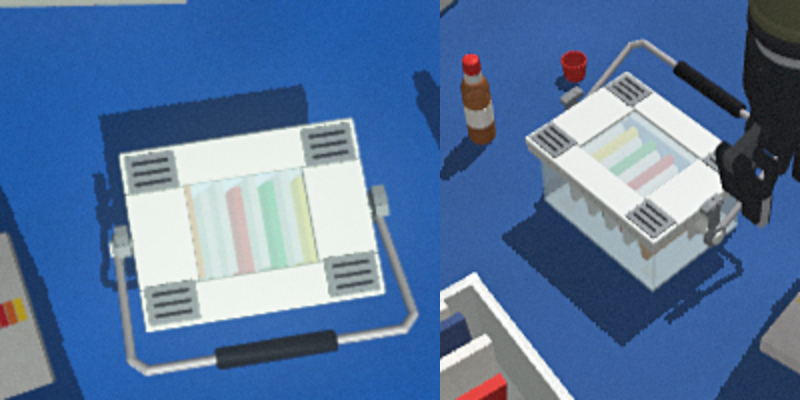

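The sleeve measures (0.4298, −0.0541), within 1 mm of the locked position. The lid is flat and the bystanders are where they were.

```bash
python3 -c "
from plant import env
print(env.sign_off())"
```

```text
the job is handed in; nothing more can be done
None
```

I pressed the lid home at all four corners, swung the bail over so it dropped onto its front stop (sleeve within 1 mm of its locked spot in the top view), left the bystanders in place, and handed the job in at about 23 s; no verdict came back.

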